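# Lock the creasing roller on its axle with a spring clip

## Robot

A 6-joint arm with a two-finger parallel gripper is mounted at the origin on the work surface. World frame = base frame: x ahead of the robot, y to its left, z up, the work surface at z = 0. Lengths are in mm, angles in rad, forces in N, time in s.
With the tool pointing down it reaches from about 250 to 725 mm from the base axis. Payload 4 kg.
Tool frame: the origin (TCP) lies midway between the tips of the shut fingers; the grasp point (between the pads) lies 19 mm behind it (env.tcp_to_grasp is the distance from the TCP to the grasp point, in mm); x points along the fingers, z is the direction in which the jaws open and shut, and the axes are right-handed (so a half turn about x gives the same grasp; the last joint's range is limited). The gripper opens to 85 mm and grips with 20 to 120 N. Pads are 22 mm wide; open, the fingers measure 114 mm over their backs; the gripper's body (76 mm by 85 mm) begins 54 mm behind the grasp point. The pads swing forward as they close: fully open they stand 13 mm farther back than shut.
Start: joints at [1.347, 0.241, 0.005, 1.335, 0, 1.571], TCP at [110.966, 487.53, 231.306] pointing down, gripper open.
Joint ranges: [-2.72, 2.72], [-1.05, 1.87], [-1.09, 1.28], [-1.99, 2.15], [-1.42, 1.44], [-3.14, 3.14]. Speed limits (rad/s): [2.79, 2.79, 3.14, 3.14, 3.14, 3.14].

## Interface

Orientations are given as a unit quaternion [x, y, z, w].
In Python, from cell import env gives the robot as it stands.
- The arm moves only by the tool send_rows, never from a script. Its argument "rows" is a list of rows, each a list of 3 entries, a list of its own where there are three numbers: the shift along the tool's x, y, z in m, then the turn about the tool's x in rad, then the gripper command: -1 is fully open, 1 is shut, values between are in proportion. In form: [[[tx, ty, tz], turn, hand], ...]. A call has exactly 5 rows; each row shifts and turns the commanded pose from where the row before left it, along the tool's axes as they then stand; what a row does not reach is not made up. A row lasts 1/10 s, in which the tool goes at most 50 mm and 8.59 degrees, less where a joint would pass 70% of its speed; a pose out of reach is approached as far as the arm can. A call with a gripper value outside its range is refused whole. The fingers move at their own pace and stop on an object; the grip force is fixed at half the most. Time passes only in rows, so rows that do not move let the fingers close, or fill a call up. It gives the time, the measured TCP pose, the force and the opening at its end, in the units of the state.
- env.state(): the state, without advancing time (a new reading comes with each control period).
- env.grab_frame(name): name is "scene" or "side" or "wrist"; returns a dict with "pixels" (420x560x3 uint8, red, green, blue), "fx", "fy", "cx", "cy" (pixels), "extrinsics" (4x4, takes a point from camera to world coordinates); the wrist camera has in their place "hand_eye" (4x4, takes a point from camera to tool coordinates, whose origin is the TCP and whose axes are the tool frame's). Camera axes: x right, y up, looking along -z (the intrinsics and any distortion apply to the point x, -y, -z); pixel columns grow to the right and rows downward; lengths in mm; the calibration is good to about 2 mm. The wrist camera is an equidistant fisheye: a pixel r from the principal point sees the ray r / f radians off the axis. A picture is of the moment at which its call begins: read the wrist's pose just before it. There is no depth.
- env.sign_off(): hands the job in, once; it reports no verdict.
Trained networks look in a picture, given as the dict that the camera call returned (one of the last four; its "shot" number tells which), for a name from the list of things; names that differ only in an ending like _2 or _b are one class to them, and where a whole thing is asked for, a point or a joint stands for the part that bears it (a point fixed in the world has none). Each returns a list of dicts, best first, with "score" (0 to 1); they miss things now and then, are a little off and sometimes report something else, mostly with a low value. They report only what shows in the picture. A call takes as long as a camera call.
- env.spot_in(picture, target): "bbox" ([left, top, right, bottom] in pixels, round what is visible of it).
- env.regions_of(picture, target): "mask" (420x560 bool, what is visible of it) and "bbox" ([left, top, right, bottom] in pixels, round what is visible of it).
- env.pinpoint(picture, target): "centre" ([column, row] in pixels: a listed point, or the origin of a listed thing).
The state is a dict: "clock": time; "joint_positions": joint angles; "dq": joint speeds; "effort": joint torques, N m; "tcp_pos": TCP position; "tcp_rot": TCP orientation; "wrist_force": force on the tool from outside, world axes, zero at the start; "moment": the same for the moment, N m; "width": finger opening in mm.
Only numpy, scipy, OpenCV 4.12 (cv2) and the standard library are available. Lean on these libraries where they do the work, as an engineer would, in place of code of your own. Each camera call takes 0.05 s, during which the arm holds its last target.

## Task

Push the steel roller all the way home along its axle, against the stand's upright. Then take the narrow open spring clip by its black knob from the wooden rack and press it straight down, across the axle, into the groove outside the roller's brass hub until it snaps fully home, and let go of it. The groove is not quite in the same place each time, so feel for it gently and never force the clip or the stand; leave the wide clip alone in the rack.

Things in the scene. Friction and masses are not known exactly. Their poses are not given: they have to be found in the camera images.
- axle_line (a point): Point on the level axle's centre line, 70 mm above the table, where the home roller's hub ends. x across the axle, y along it to the stand's upright (free end at -y), z up. Axle 28 mm in diameter; its one groove is 7 mm wide, 20 mm in diameter. The axle's endwise setting differs each time and is unmeasured: the groove's centre is anywhere 6 to 22 mm to -y; after it 10 mm of axle
- stand: The fixed creasing stand with axle and roller; origin on the table under the axle, 50 mm to +y of axle_line; axes as axle_line. Upright: face (the roller's stop) 50 mm to +y of axle_line, 70 mm wide, top 106 mm above the table. Base plate 14 mm thick, 120 mm across, reaching 60 mm to -y past axle_line
- roller (a joint): How far (m) the roller stands out from home: 0 = home at the upright, a hard stop. Starts 26 to 34 mm out, over the groove. Slides with 2.5 N friction, stays where left. Steel, 64 mm in diameter, 24 mm thick, with a brass hub 34 mm in diameter, 24 mm long, on its outer face. At home the hub's end is at axle_line and the outer face 24 mm to +y of it
- roller_face (a point): Centre, on the axle line, of the roller's flat outer face (towards the free end), where the hub begins; moves with the roller. The bare ring of the face, 17 to 32 mm from the axle line, can be pushed on. Axes as axle_line
- clip_knob (a point): Centre of the black knob of the narrow clip, 12 x 12 x 36 mm tall, the part to grasp. Below it a steel fork open downwards: 5 mm thick (y), 38 mm wide (x), its shoulders 18 mm below this centre. Stands in one of the rack's two slots (which one varies), the rack's top 30 mm below this centre. x across the fork, y through its thickness (along the axle when fitted), z up; either way round fits
- clip_mouth (a point): Middle of the narrow clip's fork, 38 mm below clip_knob, same axes; on the axle line when home. Two sprung arms with round tips (radius 3 mm, 7 mm below, 11 mm to each side) give 2.5 mm each: on the full axle they touch with this point 20 mm above the axle line and jam below 17 mm (12 N, then hard); in the groove they touch at 14 mm, pass at 7 mm with about 5 N and snap home. Over 25 N is too hard
- wide_knob (a point): Centre of the black knob (12 x 12 x 28 mm) of the wide clip, 54 mm wide and 74 mm tall, which stands in the other slot of the rack and belongs to another machine: leave it there. Axes as clip_knob
- rack: Fixed wooden clip rack, 70 x 130 x 30 mm; origin on the table under its centre. Two slots along its x, 6.4 mm wide, floors 12 mm above the table, 35 mm to either side of the centre along y

How it is judged (in metres and radians):
On the way, in this order (a step that is already met when the one before it is completed fails the run):
1. the roller is fully home against the upright (value of joint roller below 0.0015 m), for 0.2 s.
2. the clip has snapped home in the groove (z of clip_mouth in the frame of axle_line between -0.002 and 0.002 m and x of clip_mouth in the frame of axle_line between -0.002 and 0.002 m and y of clip_mouth in the frame of axle_line between -0.024 and -0.004 m), for 0.2 s.
At the end, for the whole second after the job is handed in: Roller home within 3 mm (1.5 mm when first pushed); narrow clip in the groove, its mouth point within 2 mm of the axle line in height and sideways, 4 to 24 mm from axle_line towards the free end, square within 0.2 rad; wide clip still standing in its rack slot (all of step 2 and angle between the y axis of clip_mouth and the y axis of axle_line, either way round below 0.2 rad and value of joint roller below 0.003 m and horizontal distance between wide_knob and rack below 0.055 m and height (world z) of wide_knob below 0.08 m); the robot touches nothing.
It fails at once if the clip is forced: pressed against the axle, roller or stand with more than 70 N (contact force between clip and stand above 70 N).
It fails at once if the robot pushes or hits the stand or roller with more than 70 N (contact force between any of the fingers, the arm and stand above 70 N).
It fails at once if the wide clip is taken out of or knocked about in the rack (moved more than 20 mm) (distance of wide_knob from where it was at the start of the episode above 0.02 m).
It also fails if it takes over 72 s, if anything falls off the work surface, if the arm or the gripper's body presses on something with over 40 N, if the wrist force passes 120 N, or if a joint passes its speed limit or range.

## Working session

There is one attempt and no reset: what is moved stays moved. The work goes in short steps, Python scripts to look and compute and a tool call to move; the robot and the scene stay as the last step left them, time stands still between calls to the robot, and variables do not carry over. Pictures are saved under pics/ and viewed, and the job is handed in when it is done.

Besides the shell and the picture viewer there is one more tool, called as name(argument=value, ...), one argument or row to a line, values as JSON. send_rows: Moves the arm, as the interface text tells. Its arguments: {"type":"object","properties":{"rows":{"type":"array","items":{"type":"array"}}},"required":["rows"]}

```bash
ls; mkdir -p pics
python3 - <<'E'
from cell import env
import cv2
print(env.state()); print(env.tcp_to_grasp)
for n in ["scene","side","wrist"]:
    f=env.grab_frame(n)
    cv2.imwrite(f"pics/a_{n}.png",f["pixels"][:,:,::-1])
    print(n,f["fx"],f["cx"],f["cy"],f.get("extrinsics",f.get("hand_eye")).round(3).tolist(),f.keys())
    for t in ["axle_line","roller_face","clip_knob","clip_mouth","wide_knob","rack","stand"]:
        try: print(t,[(p["centre"],round(p["score"],2)) for p in env.pinpoint(f,t)][:2])
        except Exception as e: print(t,e)
E
```

```text
pics
{'clock': 0.0, 'joint_positions': array([1.34698950e+00, 2.41382683e-01, 3.69426392e-03, 1.33521136e+00,
       3.90908418e-05, 1.57080859e+00]), 'dq': array([-0.00096589, -0.00193007,  0.00025706, -0.00143874, -0.00016605,
        0.00029541]), 'effort': array([ 4.59126059e-04, -3.72322011e+01,  2.52406114e+01,  1.70932378e-02,
       -7.50476920e-05,  6.85938602e-06]), 'tcp_pos': array([110.81541386, 486.8972924 , 230.41666906]), 'tcp_rot': array([-0.44148707,  0.5533    ,  0.44058097,  0.55212017]), 'wrist_force': array([0.69701503, 0.07365186, 0.27733111]), 'moment': array([-0.03407817,  0.01563814, -0.00773678]), 'width': 85.5510145254163}
18.700000000000003
scene 401.2306725483673 282.15571452871063 205.19379951983285 [[-0.778, -0.379, 0.501, 940.829], [0.628, -0.454, 0.632, 420.236], [-0.012, 0.806, 0.592, 535.334], [0.0, 0.0, 0.0, 1.0]] dict_keys(['pixels', 'fx', 'fy', 'cx', 'cy', 'extrinsics', 'shot'])
axle_line [([324.8, 242.7], 0.79), ([230.7, 169.7], 0.55)]
roller_face [([321.1, 243.1], 0.8)]
clip_knob [([227.5, 157.4], 0.69)]
clip_mouth [([231.0, 174.4], 0.69), ([32
[... 257 characters left out ...]
2, 0.54, 548.9], [0.0, 0.0, 0.0, 1.0]] dict_keys(['pixels', 'fx', 'fy', 'cx', 'cy', 'extrinsics', 'shot'])
axle_line [([269.5, 209.1], 0.65), ([271.8, 190.0], 0.61)]
roller_face [([266.4, 190.0], 0.59)]
clip_knob [([258.3, 336.9], 0.76)]
clip_mouth [([260.6, 351.6], 0.63)]
wide_knob [([265.7, 293.6], 0.79)]
rack [([260.5, 347.3], 0.96)]
stand [([264.8, 206.7], 0.74)]
wrist 325.19226210127806 282.40005267792964 207.72772633548144 [[0.001, 0.271, -0.963, -143.141], [0.001, 0.963, 0.271, 67.257], [1.0, -0.001, 0.001, 0.218], [0.0, 0.0, 0.0, 1.0]] dict_keys(['pixels', 'fx', 'fy', 'cx', 'cy', 'hand_eye', 'shot'])
axle_line []
roller_face []
clip_knob []
clip_mouth []
wide_knob []
rack []
stand []
```

View pics/a_scene.png

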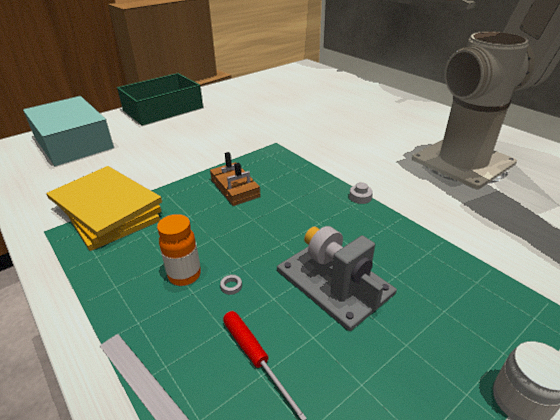

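View pics/a_side.png

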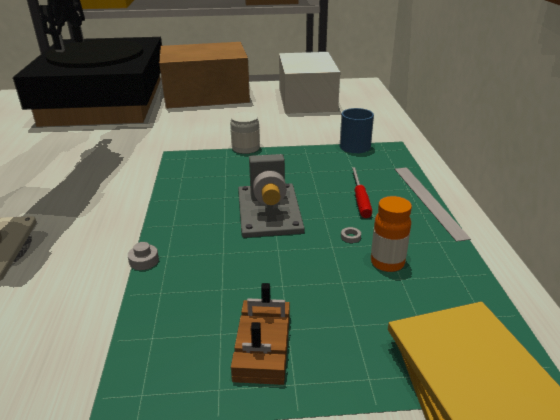

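View pics/a_wrist.png

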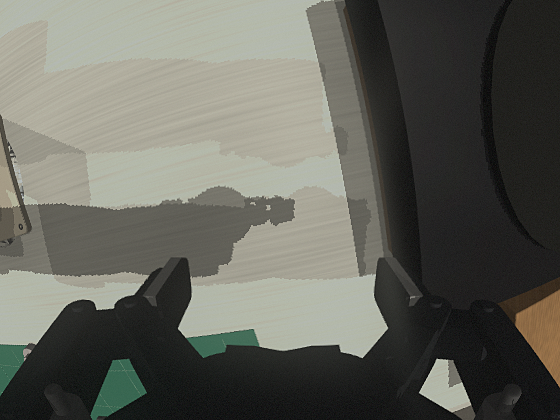

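The scene picture shows the stand at (340,275) and the rack at (236,185). In the side picture the roller hub is at (270,193), the near knob (narrow clip) at (256,335), and the wide clip at (266,293). Next I triangulate.

```bash
cat > h.py <<'E'
import numpy as np, cv2
from scipy.optimize import least_squares
from scipy.spatial.transform import Rotation as R
from cell import env
def ray(f,px):
    M=f["M"]; x=(px[0]-f["cx"])/f["fx"]; y=(px[1]-f["cy"])/f["fy"]
    if f.get("fish"):
        r=np.hypot(x,y); d=np.array([x/r*np.sin(r),-y/r*np.sin(r),-np.cos(r)])
    else: d=np.array([x,-y,-1.])
    d=M[:3,:3]@d; return M[:3,3],d/np.linalg.norm(d)
def proj(f,P):
    M=f["M"]; p=M[:3,:3].T@(np.asarray(P,float)-M[:3,3]); x,y,z=p[0],-p[1],-p[2]
    if f.get("fish"):
        rr=np.hypot(x,y); th=np.arctan2(rr,z); x,y=x/rr*th,y/rr*th
    else: x,y=x/z,y/z
    return np.array([f["cx"]+f["fx"]*x,f["cy"]+f["fy"]*y])
def tri(*obs):
    A=np.zeros((3,3));b=np.zeros(3);rs=[ray(f,p) for f,p in obs]
    for o,d in rs:
        Q=np.eye(3)-np.outer(d,d);A+=Q;b+=Q@o
    X=np.linalg.solve(A,b)
    return X,[round(float(np.linalg.norm(np.cross(X-o,d))),1) for o,d in rs]
def plane(f,px,z):
    o,d=ray(f,px);return o+d*(z-o[2])/d[2]
def tcpM(s=None):
    s=s or env.state(); T=np.eye(4);T[:3,:3]=R.from_quat(s["tcp_rot"]).as_matrix();T[:3,3]=s["tcp_pos"];return T
def grab(n,save=None):
    T=tcpM(); f=env.grab_frame(n)
    if n=="wrist": f["M"]=T@f["hand_eye"];f["fish"]=True
    else: f["M"]=f["extrinsics"]
    if save: cv2.imwrite("pics/"+save+".png",f["pixels"][:,:,::-1])
    return f
def best(f,t):
    r=env.pinpoint(f,t);return r[0]["centre"] if r else None
E
python3 - <<'E'
from h import *
a=grab("scene");b=grab("side")
np.set_printoptions(precision=1,suppress=True)
for t in ["roller_face","clip_knob","clip_mouth","rack","stand"]:
    p,q=best(a,t),best(b,t)
    print(t,p,q, tri((a,p),(b,q)))
for t in ["wide_knob","axle_line"]:
    print(t,[(r["centre"],r["score"]) for r in env.pinpoint(a,t)],[(r["centre"],r["score"]) for r in env.pinpoint(b,t)])
for n,f in (("s",a),("d",b)):
  for t in ["clip_knob","wide_knob"]:
    print(n,t,[(r["bbox"],r["score"]) for r in env.spot_in(f,t)])
# zooms
for n,f,(u0,v0,u1,v1) in [("s_st",a,(260,200,410,340)),("s_rk",a,(195,140,275,210)),("d_st",b,(220,140,320,245)),("d_rk",b,(215,270,315,390))]:
    c=f["pixels"][v0:v1,u0:u1,::-1]; s=min(800/(u1-u0),600/(v1-v0)); cv2.imwrite(f"pics/z_{n}.png",cv2.resize(c,None,fx=s,fy=s,interpolation=cv2.INTER_CUBIC)); print(n,s)
E
```

```text
roller_face [319.3, 239.1] [267.3, 189.6] (array([560. ,  45.7,  73.3]), [2.5, 2.5])
clip_knob [225.4, 158.6] [254.7, 337.5] (array([ 522.5, -319.8,   60.7]), [2.4, 2.4])
clip_mouth [229.4, 174.7] [256.3, 352.7] (array([ 523.1, -309. ,   20.6]), [1.8, 1.8])
rack [236.9, 188.6] [262.1, 346.6] (array([ 529. , -275.8,   -2. ]), [1.4, 1.4])
stand [341.3, 289.3] [267.7, 207.9] (array([561. , 106.1,  -3.9]), [0.8, 0.8])
wide_knob [([234.9, 167.5], 0.77)] [([264.8, 295.3], 0.82)]
axle_line [([323.9, 245.1], 0.9)] [([270.1, 188.5], 0.64)]
s clip_knob [([220.8, 151.3, 234.8, 169.9], 0.48), ([209.0, 168.0, 258.7, 204.6], 0.44)]
s wide_knob [([228.3, 163.4, 252.9, 190.1], 0.51)]
d clip_knob [([240.5, 323.9, 270.5, 350.8], 0.56)]
d wide_knob [([249.4, 285.2, 282.8, 316.6], 0.56)]
s_st 4.285714285714286
s_rk 8.571428571428571
d_st 5.714285714285714
d_rk 5.0
```

```bash
python3 -c "
import cv2,numpy as np
print([cv2.imread('pics/z_%s.png'%n).shape for n in ['s_st','s_rk','d_st','d_rk']])"
```

```text
[(600, 643, 3), (600, 686, 3), (600, 571, 3), (600, 500, 3)]
```

View pics/z_s_st.png

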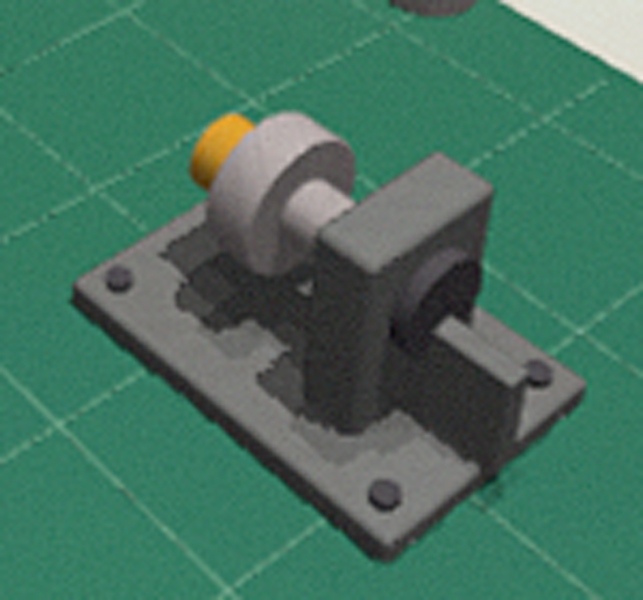

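View pics/z_d_st.png

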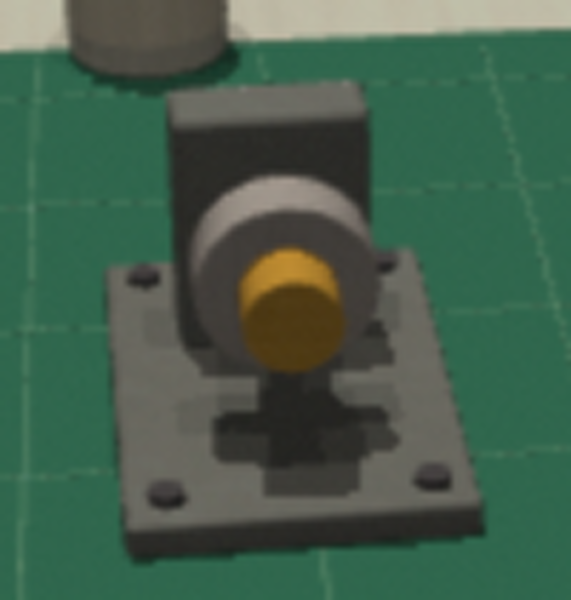

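View pics/z_d_rk.png

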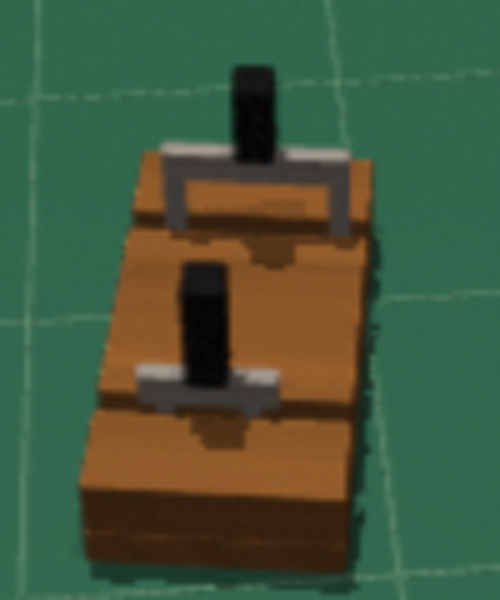

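View pics/z_s_rk.png

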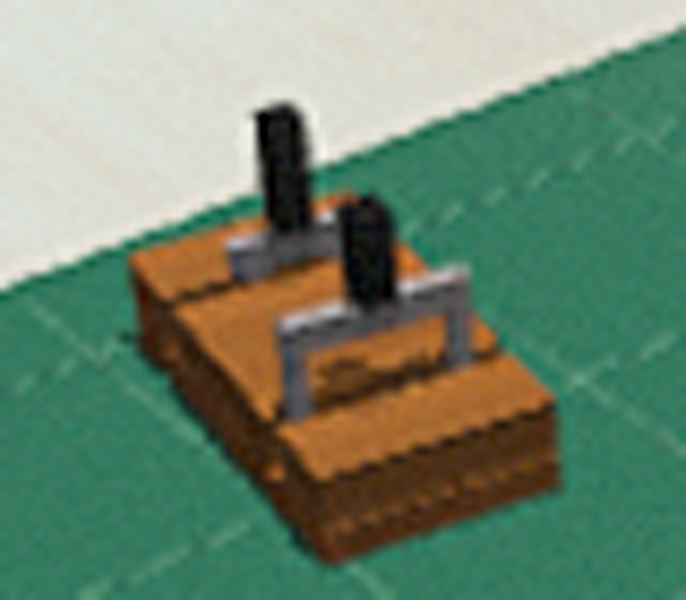

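Run:
```python
from h import *
np.set_printoptions(precision=2,suppress=True)
a=grab("scene");b=grab("side")
zs=lambda u,v:(u/4.2857+260,v/4.2857+200)
zd=lambda u,v:(u/5.7143+220,v/5.7143+140)
obs=[(b,(-60,-110,14),zd(127,530)),(b,(60,-110,14),zd(480,508)),(b,(-35,0,106),zd(172,130)),(b,(35,0,106),zd(367,117)),
(a,(60,-110,14),zs(72,290)),(a,(35,0,106),zs(317,240)),(a,(-35,0,106),zs(440,155))]
def T(q,P):
    c,s=np.cos(q[3]),np.sin(q[3]);return np.array([q[0]+c*P[0]-s*P[1],q[1]+s*P[0]+c*P[1],q[2]+P[2]])
f=lambda q:np.concatenate([proj(F,T(q,P))-p for F,P,p in obs])
r=least_squares(f,[561,106,0,0]);print("stand",r.x,f(r.x).reshape(-1,2).tolist())
print("axle_line",T(r.x,(0,-50,70)))
# rack : top corners z30, +-35,+-65
ks=lambda u,v:(u/8.571+195,v/8.571+140)
kd=lambda u,v:(u/5+215,v/5+270)
obs=[(b,(-35,-65,30),kd(82,490)),(b,(35,-65,30),kd(347,497)),(b,(35,65,30),kd(372,160)),(b,(-35,65,30),kd(142,152)),
(a,(35,65,30),ks(320,478)),(a,(-35,65,30),ks(557,403)),(a,(35,-65,30),ks(131,262))]
r=least_squares(f,[527,-277,0,0]);print("rack",r.x,f(r.x).reshape(-1,2).tolist())
print("slots",T(r.x,(0,-35,60)),T(r.x,(0,35,72)))
kn=[(a,ks(280,165)),(b,kd(205,325))]
print("knob",tri(*kn)); 
print("knobtop",tri((a,ks(282,107)),(b,kd(205,273))))
print("wideknobtop",tri((a,ks(368,204)),(b,kd(254,77))))
print(tcpM().round(3))
```

```text
stand [561.53 110.95  -4.23   0.03] [[-0.5167933658501909, 0.2827588066161866], [0.5236948290515215, -0.3249833342654256], [-0.7444371219346806, -0.2256862986895669], [0.2563062220727943, -0.0058901145167453706], [-0.05512977500171701, 0.16987130494021585], [-0.4620499251229262, -0.03255994257443717], [0.19591091163079, 0.2166739655939125]]
axle_line [563.2   60.98  65.77]
rack [ 531.41 -277.71   -2.23   -0.14] [[-0.28575629244349443, -0.30988762501499423], [0.16094596955781526, 0.5711586996924325], [-0.16279644113427594, -0.20091533012987384], [-0.028160479551416984, -0.2069875934899983], [0.011866554682171682, 0.5478626229495944], [0.2448020109098934, -0.003365151810186262], [-0.7166386820449873, -0.264500714150671]]
slots [ 526.52 -312.37   57.77] [ 536.29 -243.06   69.77]
knob (array([ 522.39, -313.85,   60.37]), [0.1, 0.1])
knobtop (array([ 521.98, -312.37,   78.46]), [1.1, 1.1])
wideknobtop (array([ 538.81, -243.72,   85.05]), [0.8, 0.8])
[[  0.    -0.97   0.22 110.99]
 [  0.     0.22   0.97 487.52]
 [ -1.    -0.     0.   231.33]
 [  0.     0.     0.     1.  ]]
```

The fits agree: axle_line is near (563, 61, 70) with the axle yawed about 0.03. The narrow knob is near (522.5, -313, 60) with the rack yawed about -0.14. I turn the tool first so its z lies along world x, then look from closer.

send_rows(
  rows=[
    [[0,0,0],0.146,1],
    [[0,0,0],0.146,1],
    [[0,0,0],0.146,1],
    [[0,0,0],0.146,1],
    [[0,0,0],0.146,1],
  ],
)

```text
clock: 2.8
tcp_pos: [111.0, 487.5, 231.3]
tcp_rot: [-0.213, 0.674, 0.213, 0.674]
wrist_force: [0.1, -0.2, 0.2]
width: 12.2
```

send_rows(
  rows=[
    [[0,0,0],0.146,1],
    [[0,0,0],0.146,1],
    [[0,0,0],0.146,1],
    [[0,0,0],0.146,1],
    [[0,0,0],0,1],
  ],
)

```text
clock: 3.3
tcp_pos: [111.0, 487.5, 231.3]
tcp_rot: [-0.012, 0.707, 0.012, 0.707]
wrist_force: [0.2, 0.0, 0.5]
width: -0.4
```

Run:
```python
from h import *
print(tcpM().round(3)); print(env.state()["joint_positions"].round(3))
```

```text
[[ 0.00000e+00 -3.30000e-02  9.99000e-01  1.10974e+02]
 [-0.00000e+00  9.99000e-01  3.30000e-02  4.87513e+02]
 [-1.00000e+00 -0.00000e+00  0.00000e+00  2.31308e+02]
 [ 0.00000e+00  0.00000e+00  0.00000e+00  1.00000e+00]]
[ 1.347  0.241  0.005  1.335 -0.     2.884]
```

send_rows(
  rows=[
    [[0.002,-0.032,0.029],0,1],
    [[0.002,-0.032,0.029],0,1],
    [[0.002,-0.032,0.029],0,1],
    [[0.002,-0.032,0.029],0,1],
    [[0.002,-0.032,0.029],0,1],
  ],
)

```text
clock: 3.8
tcp_pos: [262.1, 331.2, 221.4]
tcp_rot: [-0.013, 0.707, 0.013, 0.707]
wrist_force: [-0.0, 0.2, 0.8]
width: -0.2
```

send_rows(
  rows=[
    [[0.002,-0.032,0.029],0,1],
    [[0.002,-0.032,0.029],0,1],
    [[0.002,-0.032,0.029],0,1],
    [[0.002,-0.032,0.029],0,1],
    [[0.002,-0.032,0.029],0,1],
  ],
)

```text
clock: 4.3
tcp_pos: [412.5, 175.8, 211.5]
tcp_rot: [-0.013, 0.707, 0.013, 0.707]
wrist_force: [0.4, 0.3, 0.7]
width: 0.2
```

send_rows(
  rows=[
    [[0.002,-0.032,0.029],0,1],
    [[0.002,-0.032,0.029],0,1],
    [[0.002,-0.032,0.029],0,1],
    [[0.002,-0.032,0.029],0,1],
    [[0,0,0],0,1],
  ],
)

```text
clock: 4.8
tcp_pos: [534.5, 49.4, 202.4]
tcp_rot: [-0.011, 0.707, 0.01, 0.707]
wrist_force: [0.5, 0.5, -0.8]
width: 0.2
```

Run:
```python
from h import *
print(tcpM().round(3)); print(env.state()["joint_positions"].round(3))
f=grab("wrist","b_wrist")
for t in ["axle_line","roller_face","stand"]:
    r=env.pinpoint(f,t); print(t,[(p["centre"],round(p["score"],2)) for p in r][:2])
```

```text
[[ 1.00000e-03 -3.00000e-02  1.00000e+00  5.34530e+02]
 [-1.00000e-03  1.00000e+00  3.00000e-02  4.94470e+01]
 [-1.00000e+00 -1.00000e-03  1.00000e-03  2.02436e+02]
 [ 0.00000e+00  0.00000e+00  0.00000e+00  1.00000e+00]]
[ 9.300e-02  3.260e-01  4.600e-02  1.289e+00 -1.000e-03  1.633e+00]
axle_line [([316.0, 189.0], 0.6)]
roller_face [([317.2, 196.2], 0.66)]
stand [([305.2, 128.8], 0.88)]
```

View pics/b_wrist.png

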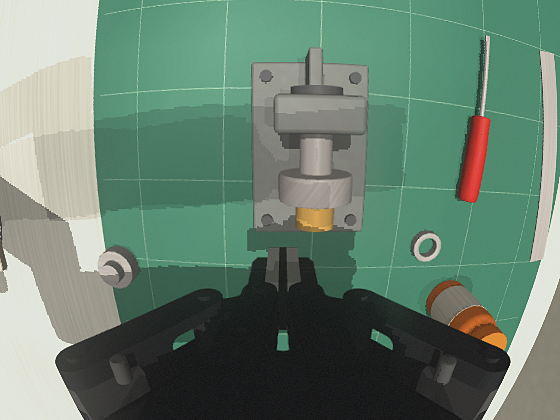

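Run:
```python
import cv2
im=cv2.imread("pics/b_wrist.png")[45:245,240:400]
cv2.imwrite("pics/b_z.png",cv2.resize(im,None,fx=3,fy=3,interpolation=cv2.INTER_CUBIC))
```

```text
(no output)
```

View pics/b_z.png

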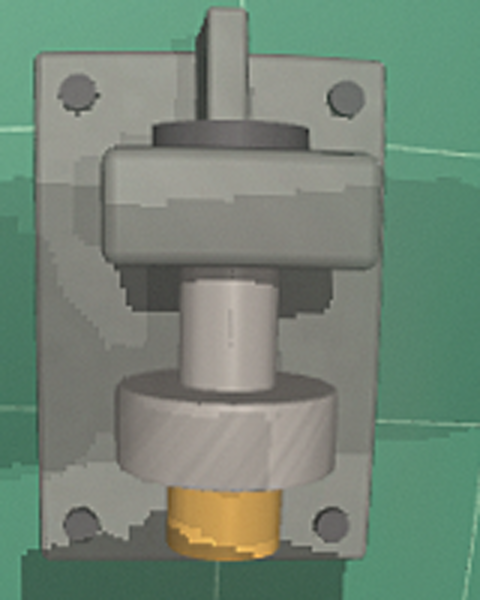

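```bash
cat > fit.py <<'E'
from h import *
import pickle
np.set_printoptions(precision=2,suppress=True)
s=env.state();T0=tcpM(s)
f=grab("wrist")
w=lambda u,v:(u/3+240,v/3+45)
def T(q,P):
    c,s=np.cos(q[3]),np.sin(q[3]);return np.array([q[0]+c*P[0]-s*P[1],q[1]+s*P[0]+c*P[1],q[2]+P[2]])
obs=[((-60,-110,14),w(42,558)),((60,-110,14),w(366,556)),((-35,0,106),w(105,266)),((35,0,106),w(379,269)),((-14,-15,70),w(181,330)),((14,-15,70),w(277,330))]
def F(q):
    return np.concatenate([ (proj(f,T(q,P))-p)*np.array([1, 0 if P[2]==70 else 1]) for P,p in obs]+[[q[2]*.2]])
r=least_squares(F,[561,106,0,0.03]);print(r.x,F(r.x)[:-1].reshape(-1,2))
print("axle_line",T(r.x,(0,-50,70)))
# hub end: image row of hub top far edge; roller outer face top (z=102) zoom row ~490?, hub end top z=87 zoom ~520..
for nm,px,z in [("hub end bottom rim",w(224,556),None)]:
    for z in (53,60,70,87): print(z,plane(f,w(224,556),z))
E
python3 fit.py
```

```text
[559.04 111.89  -3.38   0.03] [[ 0.44 -0.19]
 [ 0.16  0.23]
 [-0.51 -0.37]
 [ 0.39  0.36]
 [-0.27 -0.  ]
 [-0.05 -0.  ]]
axle_line [560.78  61.92  66.62]
53 [564.16  17.9   53.  ]
60 [563.35  20.39  60.  ]
70 [562.19  23.95  70.  ]
87 [560.22  30.    87.  ]
```

send_rows(
  rows=[
    [[0,-0.005,0.005],0,1],
    [[0.01,-0.01,0.01],0,1],
    [[0.02,-0.01,0.01],0,1],
    [[0.01,0,0.002],0,1],
    [[0,0,0],0,1],
  ],
)

```text
clock: 5.55
tcp_pos: [558.1, 28.8, 160.8]
tcp_rot: [-0.012, 0.709, 0.012, 0.705]
wrist_force: [-0.8, 1.2, 0.7]
width: 0.4
```

Run:
```python
from h import *
print(tcpM().round(3)[:3])
f=grab("wrist","c_wrist")
print("tcp px",proj(f,tcpM()[:3,3]))
for t in ["roller_face","stand"]:
    r=env.pinpoint(f,t); print(t,[(p["centre"],round(p["score"],2)) for p in r][:2])
im=f["pixels"][20:300,190:390,::-1]
cv2.imwrite("pics/c_z.png",cv2.resize(im,None,fx=2.1,fy=2.1,interpolation=cv2.INTER_CUBIC))
```

```text
[[-5.00000e-03 -3.30000e-02  9.99000e-01  5.58080e+02]
 [-0.00000e+00  9.99000e-01  3.30000e-02  2.88350e+01]
 [-1.00000e+00  0.00000e+00 -5.00000e-03  1.60818e+02]]
tcp px [280.19526844 264.0692262 ]
roller_face [([290.7, 185.1], 0.85)]
stand [([289.8, 108.0], 0.64)]
```

View pics/c_z.png

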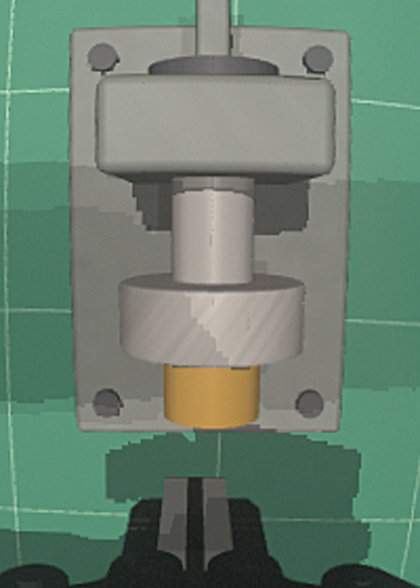

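Run:
```python
from h import *
print(tcpM().round(4)[:3],env.state()["dq"].round(3))
f=grab("wrist","c2_wrist")
print("tcp px",proj(f,tcpM()[:3,3]))
p=f["pixels"].astype(int)
for r in (246,250,255,260,265): print(r,p[r,255:312].sum(1).tolist())
im=f["pixels"][160:300,220:350,::-1]
cv2.imwrite("pics/c_z2.png",cv2.resize(im,None,fx=4,fy=4,interpolation=cv2.INTER_CUBIC))
```

```text
[[ 2.000000e-04 -3.340000e-02  9.994000e-01  5.593439e+02]
 [ 1.000000e-04  9.994000e-01  3.340000e-02  2.935300e+01]
 [-1.000000e+00  1.000000e-04  2.000000e-04  1.636632e+02]] [ 0.004 -0.012  0.008 -0.002 -0.002  0.002]
tcp px [279.86667895 263.6100876 ]
246 [241, 250, 243, 243, 246, 242, 246, 243, 243, 245, 244, 243, 243, 237, 244, 249, 236, 248, 248, 246, 238, 242, 252, 247, 253, 255, 265, 263, 261, 265, 255, 258, 248, 243, 243, 252, 334, 267, 243, 247, 246, 240, 238, 250, 243, 243, 248, 245, 242, 240, 238, 241, 237, 241, 240, 245, 244]
250 [240, 248, 242, 247, 238, 244, 244, 243, 245, 249, 244, 241, 242, 266, 279, 272, 273, 272, 270, 273, 273, 269, 273, 284, 178, 97, 112, 103, 117, 118, 104, 194, 284, 273, 274, 268, 267, 267, 273, 268, 271, 271, 268, 232, 250, 241, 246, 239, 238, 237, 248, 236, 235, 243, 243, 247, 234]
255 [234, 276, 271, 242, 235, 270, 240, 244, 246, 242, 243, 239, 243, 273, 268, 266, 271, 269, 269, 273, 268, 271, 268, 281, 118, 104, 108, 117, 109, 110, 107, 164, 289, 273, 273, 267, 272, 267, 271, 269, 272, 275, 271, 244, 248, 240, 241, 245, 243, 245, 246, 252, 248, 246, 237, 241, 238]
260 [104, 112, 106, 120, 115, 126, 117, 122, 129, 129, 108, 101, 251, 276, 274, 271, 270, 269, 266, 271, 275, 266, 268, 288, 127, 90, 100, 112, 113, 102, 101, 156, 293, 269, 270, 219, 225, 229, 221, 218, 219, 221, 225, 188, 79, 107, 113, 107, 112, 106, 101, 97, 106, 107, 101, 100, 168]
265 [109, 126, 107, 116, 113, 111, 116, 110, 109, 97, 96, 146, 280, 276, 253, 218, 221, 220, 223, 218, 212, 219, 228, 239, 78, 96, 101, 104, 85, 88, 75, 108, 244, 222, 219, 223, 213, 222, 226, 223, 219, 219, 227, 220, 143, 82, 106, 102, 106, 84, 104, 114, 98, 97, 94, 104, 94]
```

View pics/c_z2.png

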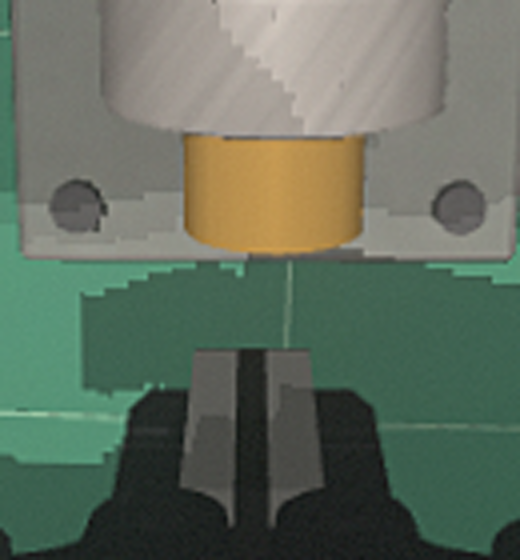

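send_rows(
  rows=[
    [[0.01,-0.005,0],0,1],
    [[0.02,0,0],0,1],
    [[0.02,0,0],0,1],
    [[0.014,0,0],0,1],
    [[0.006,0,0],0,1],
  ],
)

```text
clock: 6.25
tcp_pos: [558.2, 23.9, 91.6]
tcp_rot: [-0.012, 0.708, 0.012, 0.706]
wrist_force: [0.1, -0.2, 0.2]
width: -0.1
```

send_rows(
  rows=[
    [[0,0.002,0],0,1],
    [[0,0.003,0],0,1],
    [[0,0.003,0],0,1],
    [[0,0.003,0],0,1],
    [[0,0.002,0],0,1],
  ],
)

```text
clock: 6.75
tcp_pos: [559.5, 37.5, 93.9]
tcp_rot: [-0.012, 0.707, 0.012, 0.707]
wrist_force: [0.7, -0.1, 0.1]
width: 0.2
```

Run:
```python
from h import *
print(tcpM().round(4)[:3,3],env.state()["wrist_force"].round(1))
f=grab("wrist","d_wrist")
im=f["pixels"][60:300,180:380,::-1]
cv2.imwrite("pics/d_z.png",cv2.resize(im,None,fx=2.5,fy=2.5,interpolation=cv2.INTER_CUBIC))
```

```text
[559.4642  37.5261  93.9309] [ 0.7 -0.1  0.1]
```

View pics/d_z.png

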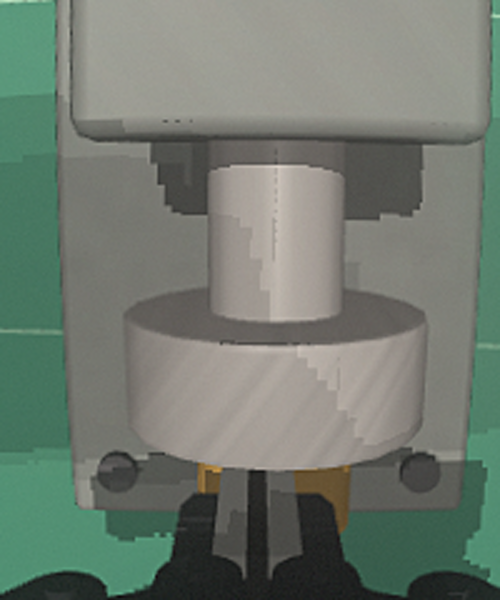

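send_rows(
  rows=[
    [[0,0,0.004],0,1],
    [[0,0.004,0],0,1],
    [[0,0.004,0],0,1],
    [[0,0.004,0],0,1],
    [[0,0.004,0],0,1],
  ],
)

```text
clock: 7.3
tcp_pos: [563.3, 53.3, 93.5]
tcp_rot: [-0.012, 0.706, 0.011, 0.708]
wrist_force: [3.1, -2.6, 0.6]
width: -0.2
```

send_rows(
  rows=[
    [[0,0.003,0],0,1],
    [[0,0.003,0],0,1],
    [[0,0.002,0],0,1],
    [[0,0.002,0],0,1],
    [[0,0,0],0,1],
  ],
)

```text
clock: 7.8
tcp_pos: [561.9, 63.7, 93.3]
tcp_rot: [-0.012, 0.707, 0.012, 0.707]
wrist_force: [0.6, -2.0, 1.3]
width: 0.0
```

Run:
```python
from h import *
print(tcpM().round(4)[:3,3],env.state()["wrist_force"].round(1))
f=grab("wrist","e_wrist")
im=f["pixels"][60:300,180:380,::-1]
cv2.imwrite("pics/e_z.png",cv2.resize(im,None,fx=2.5,fy=2.5,interpolation=cv2.INTER_CUBIC))
```

```text
[561.9005  63.6698  93.2671] [ 0.6 -2.   1.3]
```

View pics/e_z.png

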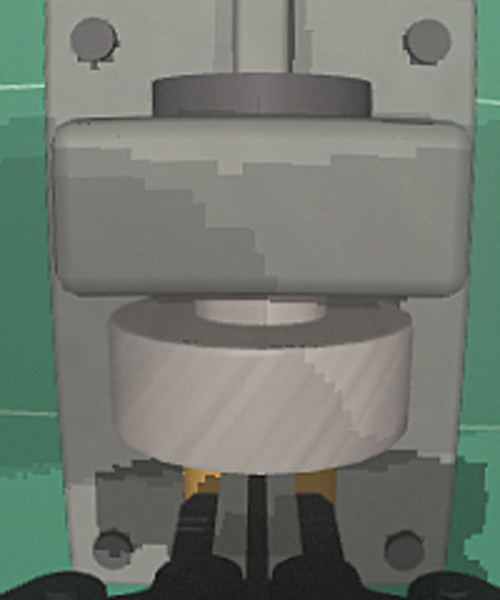

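send_rows(
  rows=[
    [[0,0.002,0],0,1],
    [[0,0.002,0],0,1],
    [[0,0.001,0],0,1],
    [[0,0.001,0],0,1],
    [[0,0,0],0,1],
  ],
)

```text
clock: 8.35
tcp_pos: [561.5, 69.4, 93.1]
tcp_rot: [-0.012, 0.707, 0.012, 0.707]
wrist_force: [-2.2, -2.7, 0.7]
width: -0.3
```

send_rows(
  rows=[
    [[0,0.001,0],0,1],
    [[0,0.001,0],0,1],
    [[0,0.001,0],0,1],
    [[0,0.001,0],0,1],
    [[0,0,0],0,1],
  ],
)

```text
clock: 8.85
tcp_pos: [561.4, 70.9, 93.1]
tcp_rot: [-0.013, 0.707, 0.009, 0.707]
wrist_force: [-1.1, -8.4, 1.7]
width: -0.0
```

send_rows(
  rows=[
    [[0,0.001,0],0,1],
    [[0,0.001,0],0,1],
    [[0,0,0],0,1],
    [[0,0,0],0,1],
    [[0,0,0],0,1],
  ],
)

```text
clock: 9.35
tcp_pos: [561.4, 70.9, 93.2]
tcp_rot: [-0.014, 0.707, 0.008, 0.707]
wrist_force: [-0.4, -13.4, 3.0]
width: 0.3
```

send_rows(
  rows=[
    [[0,0.001,0],0,1],
    [[0,0.001,0],0,1],
    [[0,0.001,0],0,1],
    [[0,0,0],0,1],
    [[0,0,0],0,1],
  ],
)

```text
clock: 9.85
tcp_pos: [561.4, 71.0, 93.2]
tcp_rot: [-0.015, 0.707, 0.005, 0.707]
wrist_force: [-1.1, -20.1, 3.5]
width: 0.3
```

Run:
```python
from h import *
print(tcpM().round(4)[:3,3],env.state()["wrist_force"].round(1))
f=grab("wrist","f_wrist")
im=f["pixels"][60:300,180:380,::-1]
cv2.imwrite("pics/f_z.png",cv2.resize(im,None,fx=2.5,fy=2.5,interpolation=cv2.INTER_CUBIC))
```

```text
[561.4133  71.0457  93.2355] [ -1.1 -20.1   3.5]
```

View pics/f_z.png

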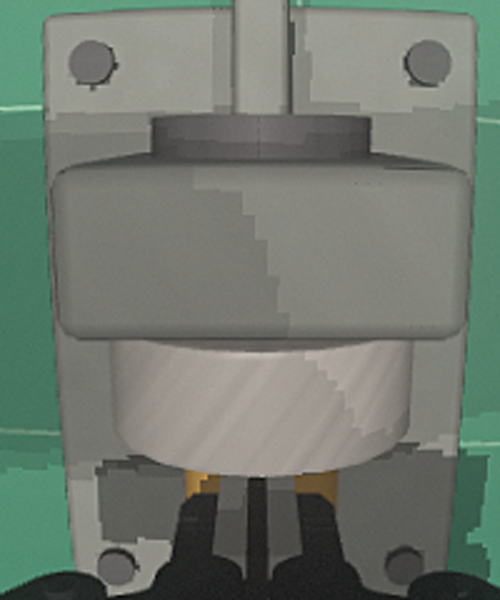

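Hard stop: position stays at y=71.0 while the force climbs to 20 N, and the picture shows the roller flush against the upright. Backing off and lifting to look for the groove.

send_rows(
  rows=[
    [[0,-0.005,0],0,1],
    [[0,-0.01,0],0,1],
    [[0,-0.02,0],0,1],
    [[-0.02,-0.02,0],0,1],
    [[-0.03,-0.01,0],0,1],
  ],
)

```text
clock: 10.4
tcp_pos: [562.5, 12.6, 141.8]
tcp_rot: [-0.011, 0.709, 0.012, 0.705]
wrist_force: [0.2, 0.1, 0.7]
width: 0.1
```

send_rows(
  rows=[
    [[-0.02,-0.01,0],0,1],
    [[0,0,0],0,1],
    [[0,0,0],0,1],
    [[0,0,0],0,1],
    [[0,0,0],0,1],
  ],
)

```text
clock: 10.9
tcp_pos: [563.3, 3.9, 161.8]
tcp_rot: [-0.012, 0.708, 0.012, 0.706]
wrist_force: [0.1, -0.1, 0.5]
width: 0.0
```

Run:
```python
from h import *
print(tcpM().round(4)[:3],env.state()["wrist_force"].round(1))
f=grab("wrist","g_wrist")
print("tcp px",proj(f,tcpM()[:3,3]))
for t in ["roller_face","axle_line","stand"]:
    r=env.pinpoint(f,t); print(t,[(p["centre"],round(p["score"],2)) for p in r][:2])
im=f["pixels"][60:300,180:380,::-1]
cv2.imwrite("pics/g_z.png",cv2.resize(im,None,fx=2.5,fy=2.5,interpolation=cv2.INTER_CUBIC))
grab("side","g_side");grab("scene","g_scene")
```

```text
[[-2.700000e-03 -3.400000e-02  9.994000e-01  5.632980e+02]
 [ 4.000000e-04  9.994000e-01  3.400000e-02  3.916900e+00]
 [-1.000000e+00  5.000000e-04 -2.700000e-03  1.617844e+02]] [ 0.1 -0.1  0.5]
tcp px [279.71421096 263.6972789 ]
roller_face [([284.4, 107.4], 0.84)]
axle_line [([283.7, 139.0], 0.64)]
stand [([283.7, 79.9], 0.93)]
```

View pics/g_z.png

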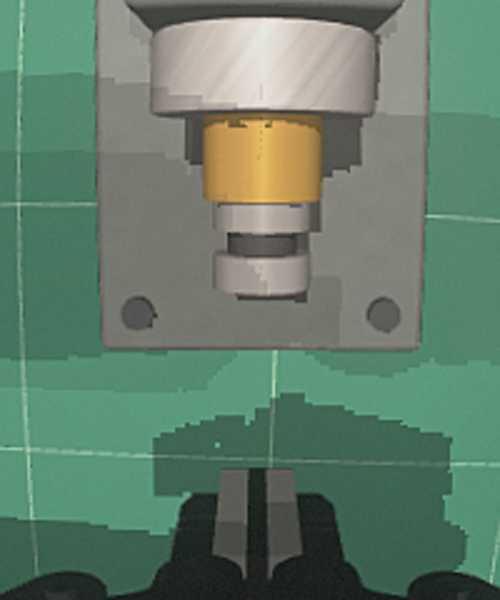

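Run:
```python
from h import *
np.set_printoptions(precision=2,suppress=True)
T0=tcpM();f=grab("wrist")
print(T0[:3,3])
w=lambda u,v:(u/2.5+180,v/2.5+60)
for nm,px,z in [("hubend top",w(262,200),87),("groove in",w(262,233),84),("groove out",w(262,253),84),("axle end top",w(262,290),84),("roller face top",w(262,113),102),("plateL",w(104,349),14),("plateR",w(420,349),14),("hubend sideL",w(204,198),70),("axleL",w(215,220),70),("axleR",w(310,220),70)]:
    print(nm,px,plane(f,px,z))
im=f["pixels"][125:190,245:325,::-1]
cv2.imwrite("pics/g_zz.png",cv2.resize(im,None,fx=8,fy=8,interpolation=cv2.INTER_CUBIC))
```

```text
[564.05   3.43 162.93]
hubend top (284.8, 140.0) [565.1   57.29  87.  ]
groove in (284.8, 153.2) [565.44  48.01  84.  ]
groove out (284.8, 161.2) [565.64  42.47  84.  ]
axle end top (284.8, 176.0) [566.    32.12  84.  ]
roller face top (284.8, 105.2) [564.23  80.16 102.  ]
plateL (221.6, 199.6) [508.35  -4.64  14.  ]
plateR (348.0, 199.6) [626.96  -0.53  14.  ]
hubend sideL (261.6, 139.2) [548.44  56.22  70.  ]
axleL (266.0, 148.0) [551.8   49.87  70.  ]
axleR (304.0, 148.0) [579.36  50.84  70.  ]
```

View pics/g_zz.png

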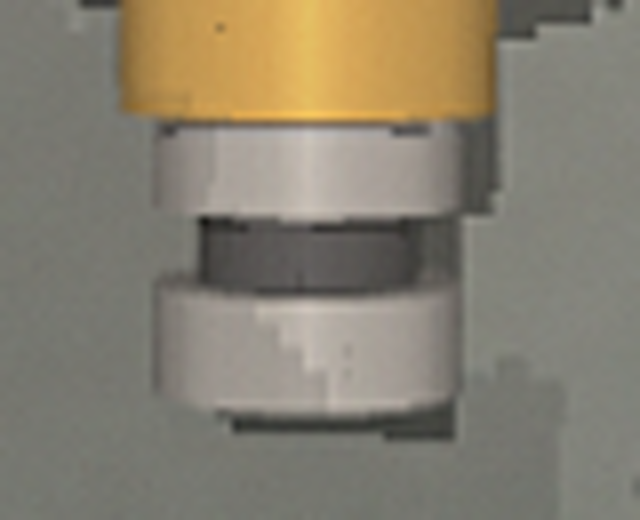

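Run:
```python
import cv2
im=cv2.imread("pics/g_side.png")[140:250,220:320]
cv2.imwrite("pics/gs_z.png",cv2.resize(im,None,fx=5,fy=5,interpolation=cv2.INTER_CUBIC))
```

```text
(no output)
```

View pics/gs_z.png

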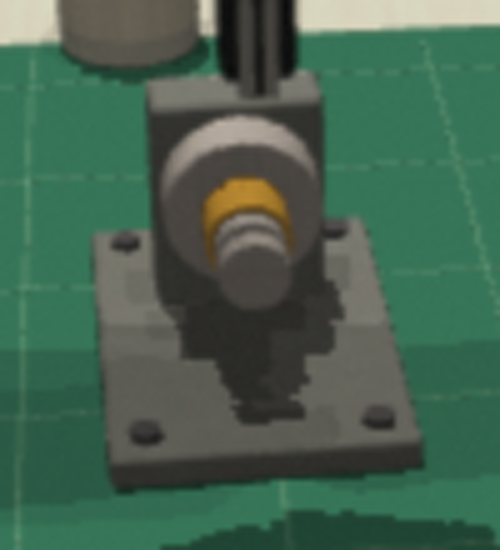

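send_rows(
  rows=[
    [[0,-0.02,-0.003],0,1],
    [[0,-0.045,-0.007],0,1],
    [[0,-0.045,-0.007],0,1],
    [[0,-0.045,-0.007],0,1],
    [[0,-0.045,-0.007],0,1],
  ],
)

```text
clock: 11.75
tcp_pos: [539.6, -199.3, 163.5]
tcp_rot: [-0.012, 0.707, 0.012, 0.707]
wrist_force: [0.9, 0.1, -0.2]
width: -0.1
```

send_rows(
  rows=[
    [[0,-0.045,-0.008],0,0],
    [[0,-0.045,-0.007],0,0],
    [[0,-0.041,-0.007],0,0],
    [[0,0,0],0.087,0],
    [[0,0,0],0.086,0],
  ],
)

```text
clock: 12.25
tcp_pos: [521.4, -331.3, 162.9]
tcp_rot: [0.052, 0.705, -0.052, 0.705]
wrist_force: [-0.2, 0.1, 0.1]
width: 42.4
```

send_rows(
  rows=[
    [[0,0,0],0,0],
    [[0,0,0],0,0],
    [[0,0,0],0,0],
    [[0,0,0],0,0],
    [[0,0,0],0,0],
  ],
)

```text
clock: 12.75
tcp_pos: [522.3, -329.0, 163.4]
tcp_rot: [0.049, 0.705, -0.049, 0.705]
wrist_force: [-0.7, 0.2, -1.0]
width: 42.8
```

Run:
```python
from h import *
np.set_printoptions(precision=2,suppress=True)
T0=tcpM();f=grab("wrist","k_wrist")
print(T0,f["M"][:3,3],env.state()["width"])
print("tcp px",proj(f,T0[:3,3]))
for t in ["clip_knob","clip_mouth","wide_knob","rack"]:
    r=env.pinpoint(f,t); print(t,[(p["centre"],round(p["score"],2)) for p in r][:2])
im=f["pixels"][60:300,180:380,::-1]
cv2.imwrite("pics/k_z.png",cv2.resize(im,None,fx=2.5,fy=2.5,interpolation=cv2.INTER_CUBIC))
```

```text
[[   0.      0.14    0.99  522.31]
 [  -0.      0.99   -0.14 -329.  ]
 [  -1.     -0.      0.    163.4 ]
 [   0.      0.      0.      1.  ]] [ 533.44 -260.94  306.54] 42.471656889157465
tcp px [279.38 263.83]
clip_knob [([280.2, 184.8], 0.83)]
clip_mouth [([279.3, 178.0], 0.64), ([281.3, 185.5], 0.31)]
wide_knob [([286.8, 95.0], 0.75)]
rack [([287.6, 135.8], 0.65)]
```

View pics/k_z.png

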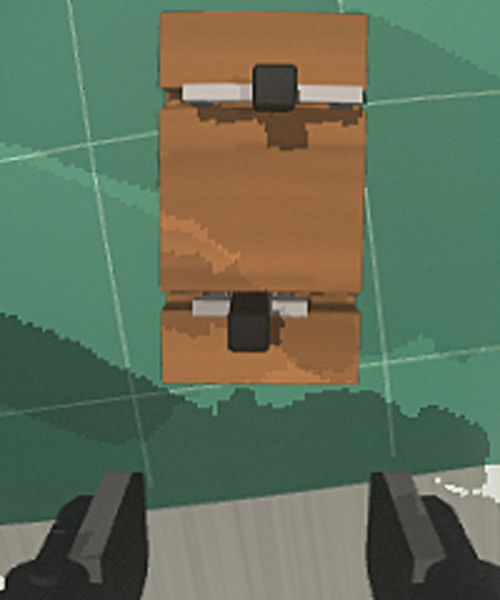

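Run:
```python
from h import *
np.set_printoptions(precision=2,suppress=True)
T0=tcpM();f=grab("wrist")
print(T0[:3,3])
w=lambda u,v:(u/2.5+180,v/2.5+60)
for nm,px,z in [("knobtop",w(249,330),78),("knobtop lowedge",w(249,350),78),("shoulderL",w(193,307),42),("shoulderR",w(307,307),42),("rackFL",w(161,382),30),("rackFR",w(357,383),30),("rackBL",w(161,13),30),("rackBR",w(367,14),30)]:
    print(nm,px,plane(f,px,z))
im=f["pixels"][165:210,250:310,::-1]
cv2.imwrite("pics/k_zz.png",cv2.resize(im,None,fx=12,fy=12,interpolation=cv2.INTER_CUBIC))
```

```text
[ 522.21 -329.26  163.34]
knobtop (279.6, 192.0) [ 523.76 -313.38   78.  ]
knobtop lowedge (279.6, 200.0) [ 522.92 -319.28   78.  ]
shoulderL (257.2, 182.8) [ 504.92 -311.23   42.  ]
shoulderR (302.8, 182.8) [ 542.42 -316.48   42.  ]
rackFL (244.4, 212.8) [ 487.96 -338.78   30.  ]
rackFR (322.8, 213.2) [ 557.19 -348.82   30.  ]
rackBL (244.4, 65.2) [ 507.85 -211.46   30.  ]
rackBR (326.8, 65.6) [ 576.26 -221.2    30.  ]
```

View pics/k_zz.png

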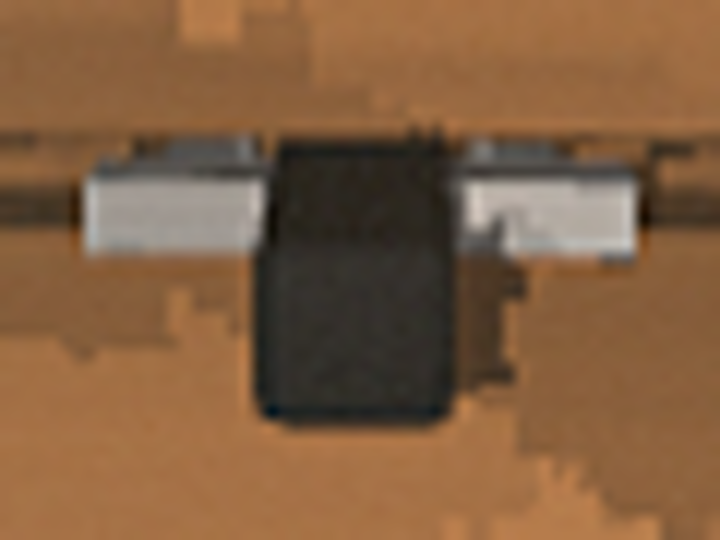

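send_rows(
  rows=[
    [[0,0.008,-0.001],0,0],
    [[0.015,0.0075,-0.001],0,0],
    [[0.025,0,0],0,0],
    [[0.025,0,0],0,0],
    [[0.01,0,0],0,0],
  ],
)

```text
clock: 13.55
tcp_pos: [520.8, -312.2, 85.8]
tcp_rot: [0.05, 0.707, -0.049, 0.704]
wrist_force: [-0.8, -0.1, 0.3]
width: 43.0
```

send_rows(
  rows=[
    [[0,0,0],0,0],
    [[0,0,0],0,0],
    [[0,0,0],0,0],
    [[0,0,0],0,0],
    [[0,0,0],0,0],
  ],
)

```text
clock: 14.05
tcp_pos: [522.9, -314.1, 89.3]
tcp_rot: [0.049, 0.705, -0.05, 0.706]
wrist_force: [0.2, -0.1, -1.1]
width: 42.8
```

Run:
```python
from h import *
np.set_printoptions(precision=2,suppress=True)
T0=tcpM();f=grab("wrist","l_wrist")
print(T0,env.state()["wrist_force"])
im=f["pixels"][120:360,180:380,::-1]
cv2.imwrite("pics/l_z.png",cv2.resize(im,None,fx=2.5,fy=2.5,interpolation=cv2.INTER_CUBIC))
```

```text
[[   0.      0.14    0.99  522.86]
 [  -0.      0.99   -0.14 -314.12]
 [  -1.     -0.      0.     89.33]
 [   0.      0.      0.      1.  ]] [-0.7   0.07  0.01]
```

View pics/l_z.png

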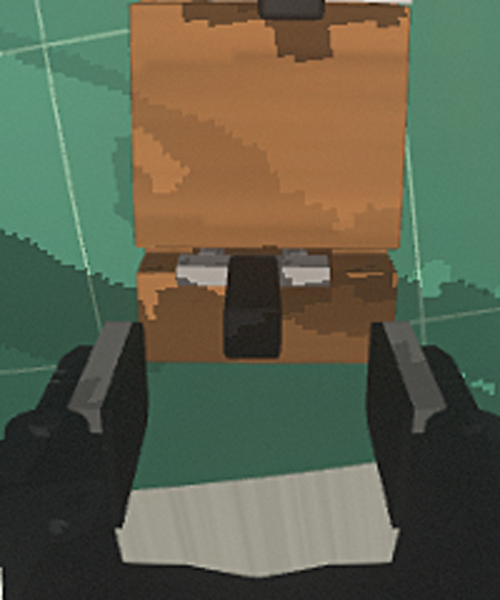

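send_rows(
  rows=[
    [[0.008,0.0005,-0.001],0,0],
    [[0.012,0,0],0,0],
    [[0.012,0,0],0,0],
    [[0.01,0,0],0,0],
    [[0,0,0],0,0],
  ],
)

```text
clock: 14.6
tcp_pos: [519.7, -312.0, 43.5]
tcp_rot: [0.05, 0.707, -0.049, 0.704]
wrist_force: [-0.9, -0.6, -0.3]
width: 43.0
```

Run:
```python
from h import *
np.set_printoptions(precision=2,suppress=True)
T0=tcpM();f=grab("wrist","m_wrist")
print(T0,env.state()["wrist_force"])
im=f["pixels"][120:360,180:380,::-1]
cv2.imwrite("pics/m_z.png",cv2.resize(im,None,fx=2.5,fy=2.5,interpolation=cv2.INTER_CUBIC))
```

```text
[[  -0.      0.14    0.99  519.67]
 [   0.      0.99   -0.14 -312.04]
 [  -1.      0.     -0.     43.46]
 [   0.      0.      0.      1.  ]] [-0.11 -0.25 -0.12]
```

View pics/m_z.png

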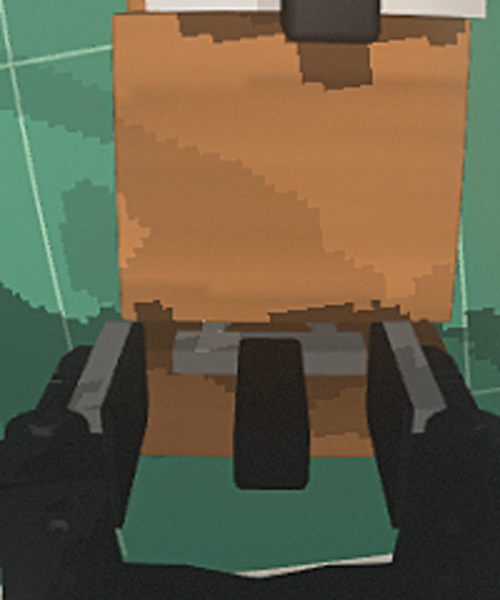

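send_rows(
  rows=[
    [[0,0,0],0,0],
    [[0,0,0],0,0],
    [[0,0,0],0,0],
    [[0,0,0],0,0],
    [[0,0,0],0,0],
  ],
)

```text
clock: 15.15
tcp_pos: [521.6, -313.2, 46.6]
tcp_rot: [0.049, 0.705, -0.05, 0.706]
wrist_force: [-0.2, -0.1, -0.6]
width: 42.9
```

Run:
```python
from h import *
np.set_printoptions(precision=2,suppress=True)
T0=tcpM();f=grab("wrist","n_wrist")
print(T0,env.state()["wrist_force"])
im=f["pixels"][120:360,180:380,::-1]
cv2.imwrite("pics/n_z.png",cv2.resize(im,None,fx=2.5,fy=2.5,interpolation=cv2.INTER_CUBIC))
```

```text
[[   0.      0.14    0.99  521.58]
 [  -0.      0.99   -0.14 -313.17]
 [  -1.     -0.      0.     46.65]
 [   0.      0.      0.      1.  ]] [0.74 0.15 0.09]
```

View pics/n_z.png

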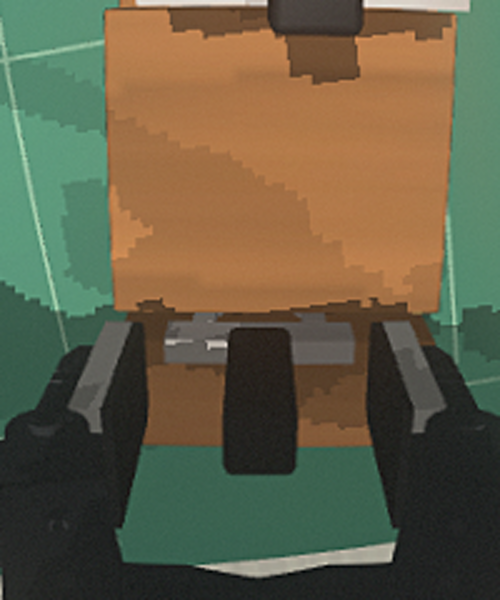

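send_rows(
  rows=[
    [[0,0,0],0,1],
    [[0,0,0],0,1],
    [[0,0,0],0,1],
    [[0,0,0],0,1],
    [[0,0,0],0,1],
  ],
)

```text
clock: 15.7
tcp_pos: [521.5, -313.1, 46.4]
tcp_rot: [0.049, 0.705, -0.049, 0.705]
wrist_force: [0.5, -0.1, 0.4]
width: 11.0
```

send_rows(
  rows=[
    [[0,0,0],0,1],
    [[0,0,0],0,1],
    [[0,0,0],0,1],
    [[0,0,0],0,1],
    [[0,0,0],0,1],
  ],
)

```text
clock: 16.2
tcp_pos: [521.5, -313.1, 46.4]
tcp_rot: [0.049, 0.705, -0.049, 0.705]
wrist_force: [0.5, -0.6, 1.7]
width: 11.1
```

Run:
```python
from h import *
np.set_printoptions(precision=2,suppress=True)
T0=tcpM();f=grab("wrist","o_wrist")
print(T0,env.state()["wrist_force"])
im=f["pixels"][120:360,180:380,::-1]
cv2.imwrite("pics/o_z.png",cv2.resize(im,None,fx=2.5,fy=2.5,interpolation=cv2.INTER_CUBIC))
```

```text
[[   0.      0.14    0.99  521.47]
 [  -0.      0.99   -0.14 -313.1 ]
 [  -1.     -0.      0.     46.36]
 [   0.      0.      0.      1.  ]] [-0.29  0.24  1.58]
```

View pics/o_z.png

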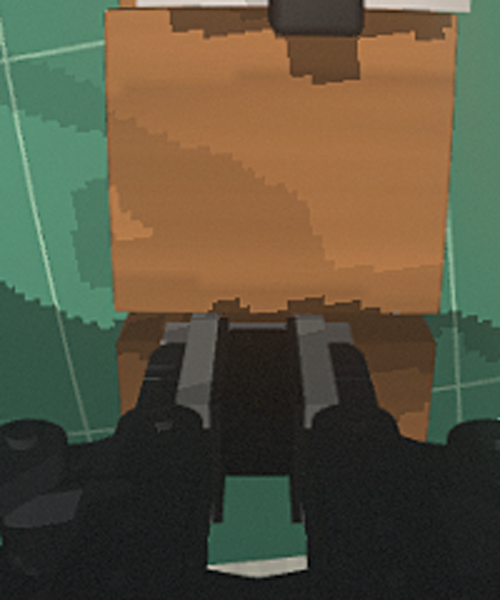

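send_rows(
  rows=[
    [[-0.005,0,0],0,1],
    [[-0.01,0,0],0,1],
    [[-0.015,0,0],0,1],
    [[-0.02,0,0],0,1],
    [[-0.02,0,0],0,1],
  ],
)

```text
clock: 16.75
tcp_pos: [521.2, -313.0, 117.5]
tcp_rot: [0.049, 0.705, -0.049, 0.705]
wrist_force: [-0.6, -0.2, -0.8]
width: 11.0
```

send_rows(
  rows=[
    [[-0.03,0,0],0,1],
    [[-0.02,0,0],0,1],
    [[0,0,0],0,1],
    [[0,0,0],0,1],
    [[0,0,0],0,1],
  ],
)

```text
clock: 17.25
tcp_pos: [520.6, -312.6, 165.1]
tcp_rot: [0.05, 0.706, -0.049, 0.705]
wrist_force: [-0.4, 0.6, -1.1]
width: 10.9
```

Run:
```python
from h import *
np.set_printoptions(precision=2,suppress=True)
T0=tcpM();s=env.state()
print(T0,s["wrist_force"],s["moment"],s["width"])
f=grab("side","p_side"); im=f["pixels"][200:390,180:340,::-1]
cv2.imwrite("pics/p_z.png",cv2.resize(im,None,fx=3,fy=3,interpolation=cv2.INTER_CUBIC))
```

```text
[[  -0.      0.14    0.99  520.58]
 [   0.      0.99   -0.14 -312.64]
 [  -1.      0.     -0.    165.09]
 [   0.      0.      0.      1.  ]] [-0.43  0.63 -1.09] [-0.08 -0.05  0.02] 10.89204787771691
```

View pics/p_z.png

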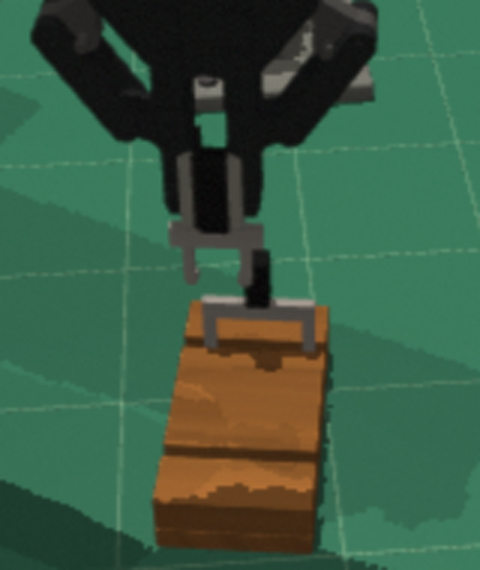

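send_rows(
  rows=[
    [[0,0,0],-0.087,1],
    [[0,0,0],-0.086,1],
    [[0,0.02,0.004],0,1],
    [[0,0.04,0.006],0,1],
    [[0,0.042,0.007],0,1],
  ],
)

```text
clock: 17.8
tcp_pos: [534.1, -210.0, 164.6]
tcp_rot: [-0.01, 0.708, 0.011, 0.706]
wrist_force: [-0.0, 0.2, -0.0]
width: 10.4
```

send_rows(
  rows=[
    [[0,0.045,0.007],0,1],
    [[0,0.045,0.007],0,1],
    [[0,0.045,0.007],0,1],
    [[0,0.045,0.007],0,1],
    [[0,0.03,0.005],0,1],
  ],
)

```text
clock: 18.3
tcp_pos: [560.2, 3.4, 165.0]
tcp_rot: [-0.012, 0.708, 0.013, 0.706]
wrist_force: [0.3, -0.5, -0.6]
width: 10.9
```

send_rows(
  rows=[
    [[0,0.02,0.003],0,1],
    [[0,0.01,0.001],0,1],
    [[0,0,0],0,1],
    [[0,0,0],0,1],
    [[0,0,0],0,1],
  ],
)

```text
clock: 18.8
tcp_pos: [563.9, 29.2, 166.1]
tcp_rot: [-0.011, 0.707, 0.011, 0.707]
wrist_force: [0.3, -0.4, -0.9]
width: 10.8
```

send_rows(
  rows=[
    [[0.01,0,0],0,1],
    [[0.005,0,0],0,1],
    [[0,0,0],0,1],
    [[0,0,0],0,1],
    [[0,0,0],0,1],
  ],
)

```text
clock: 19.3
tcp_pos: [564.2, 30.4, 151.4]
tcp_rot: [-0.012, 0.707, 0.012, 0.707]
wrist_force: [0.5, 1.1, -0.5]
width: 11.0
```

Run:
```python
from h import *
np.set_printoptions(precision=3,suppress=True)
T0=tcpM();s=env.state();f=grab("wrist","q_wrist")
print(T0,s["wrist_force"],s["moment"],s["width"])
im=f["pixels"][60:300,180:380,::-1]
cv2.imwrite("pics/q_z.png",cv2.resize(im,None,fx=2.5,fy=2.5,interpolation=cv2.INTER_CUBIC))
f=grab("side","q_side"); im=f["pixels"][90:250,200:340,::-1]
cv2.imwrite("pics/qs_z.png",cv2.resize(im,None,fx=3.7,fy=3.7,interpolation=cv2.INTER_CUBIC))
```

```text
[[  0.     -0.033   0.999 564.224]
 [  0.      0.999   0.033  30.41 ]
 [ -1.      0.      0.    151.409]
 [  0.      0.      0.      1.   ]] [ 0.483  1.081 -0.488] [ 0.    -0.001  0.05 ] 11.017890628625917
```

View pics/q_z.png

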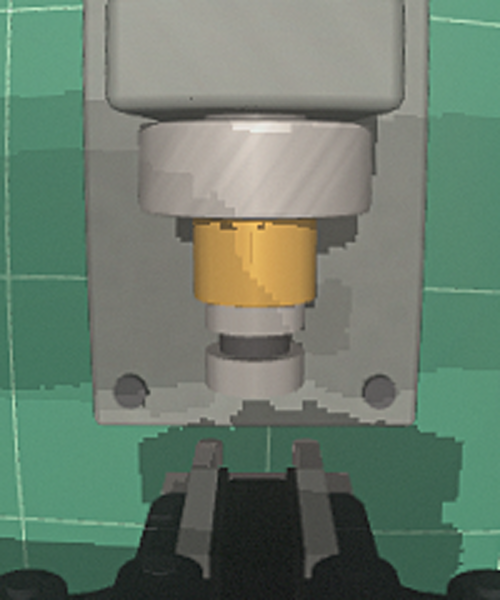

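View pics/qs_z.png

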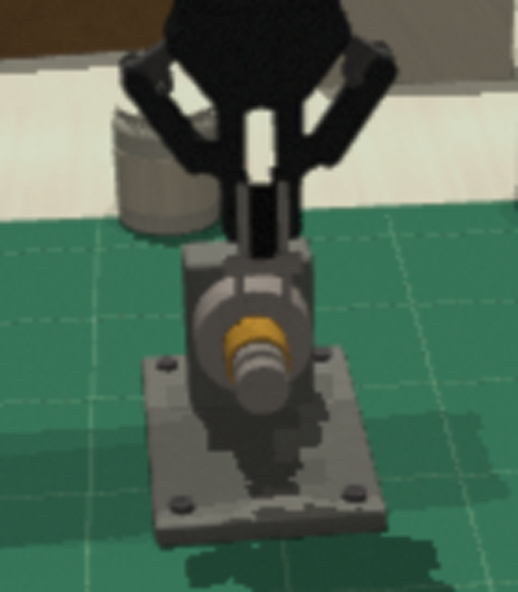

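Run:
```python
from h import *
np.set_printoptions(precision=2,suppress=True)
T0=tcpM();f=grab("wrist")
print(T0[:3,3])
im=f["pixels"][170:270,240:330,::-1]
cv2.imwrite("pics/q_zz.png",cv2.resize(im,None,fx=6,fy=6,interpolation=cv2.INTER_CUBIC))
w=lambda u,v:(u/2.5+180,v/2.5+60)
for nm,px,z in [("hubend top",w(255,305),87),("groove in",w(255,333),84),("groove out",w(255,355),84),("axle end top",w(255,392),84),("shoulder +y top edge",w(258,474),147),("armtip",w(208,440),117),("armtip",w(308,440),117),("plateL",w(95,423),14),("plateR",w(415,423),14)]:
    print(nm,px,plane(f,px,z))
```

```text
[564.31  30.54 151.6 ]
hubend top (282.0, 182.0) [564.5   57.77  87.  ]
groove in (282.0, 193.2) [564.77  49.58  84.  ]
groove out (282.0, 202.0) [564.97  43.52  84.  ]
axle end top (282.0, 216.8) [565.32  33.13  84.  ]
shoulder +y top edge (283.2, 249.6) [565.95  35.95 147.  ]
armtip (263.2, 236.0) [554.45  31.33 117.  ]
armtip (303.2, 236.0) [577.83  32.13 117.  ]
plateL (218.0, 229.2) [506.93  -3.01  14.  ]
plateR (346.0, 229.2) [625.64   1.03  14.  ]
```

View pics/q_zz.png

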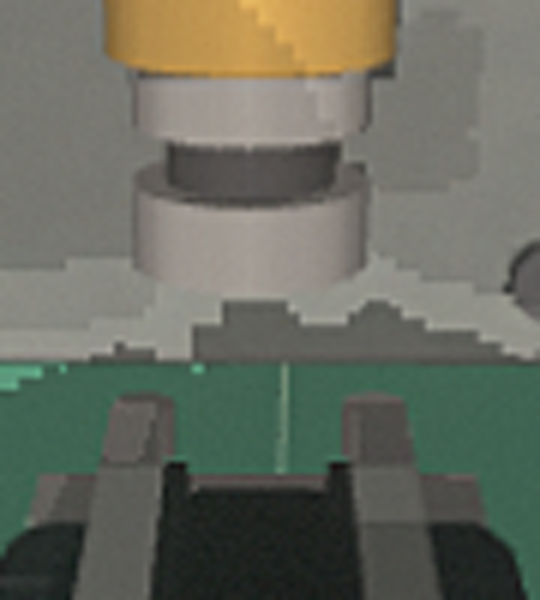

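send_rows(
  rows=[
    [[0,0.005,-0.0006],0,1],
    [[0,0.007,0],0,1],
    [[0,0.003,0],0,1],
    [[0.005,0,0],0,1],
    [[0.008,0,0],0,1],
  ],
)

```text
clock: 19.95
tcp_pos: [563.4, 45.8, 138.3]
tcp_rot: [-0.012, 0.707, 0.012, 0.707]
wrist_force: [-0.6, 0.6, -0.8]
width: 11.0
```

send_rows(
  rows=[
    [[0.008,0,0],0,1],
    [[0.006,0,0],0,1],
    [[0.004,0,0],0,1],
    [[0.002,0,0],0,1],
    [[0,0,0],0,1],
  ],
)

```text
clock: 20.45
tcp_pos: [562.8, 45.4, 117.9]
tcp_rot: [-0.012, 0.707, 0.012, 0.707]
wrist_force: [-0.4, -0.7, -0.6]
width: 11.2
```

send_rows(
  rows=[
    [[0,0,0],0,1],
    [[0,0,0],0,1],
    [[0,0,0],0,1],
    [[0,0,0],0,1],
    [[0,0,0],0,1],
  ],
)

```text
clock: 20.95
tcp_pos: [563.1, 45.5, 118.5]
tcp_rot: [-0.012, 0.707, 0.012, 0.707]
wrist_force: [-0.7, 1.5, -0.1]
width: 11.1
```

Run:
```python
from h import *
np.set_printoptions(precision=3,suppress=True)
T0=tcpM();s=env.state();f=grab("wrist","r_wrist")
print(T0,s["wrist_force"],s["moment"],s["width"])
im=f["pixels"][170:270,230:340,::-1]
cv2.imwrite("pics/r_z.png",cv2.resize(im,None,fx=6,fy=6,interpolation=cv2.INTER_CUBIC))
```

```text
[[  0.     -0.033   0.999 563.066]
 [  0.      0.999   0.033  45.491]
 [ -1.      0.      0.    118.46 ]
 [  0.      0.      0.      1.   ]] [-0.691  1.465 -0.09 ] [-0.042  0.069 -0.027] 11.066218639198844
```

View pics/r_z.png

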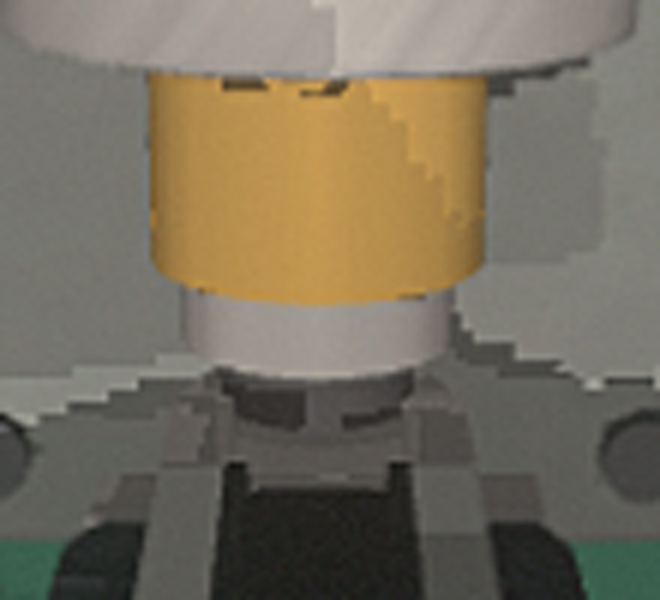

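Clip and axle are aligned across the axle: both centres fall at column 319 in the zoomed picture. The groove shows just under the clip. Lowering gently to feel.

send_rows(
  rows=[
    [[0.001,0,0],0,1],
    [[0.001,0,0],0,1],
    [[0.001,0,0],0,1],
    [[0.001,0,0],0,1],
    [[0,0,0],0,1],
  ],
)

```text
clock: 21.5
tcp_pos: [562.8, 45.5, 114.0]
tcp_rot: [-0.012, 0.707, 0.012, 0.707]
wrist_force: [-0.7, 0.2, -0.9]
width: 10.9
```

send_rows(
  rows=[
    [[0.0005,0,0],0,1],
    [[0.0005,0,0],0,1],
    [[0.0005,0,0],0,1],
    [[0.0005,0,0],0,1],
    [[0,0,0],0,1],
  ],
)

```text
clock: 22.0
tcp_pos: [562.9, 45.5, 112.2]
tcp_rot: [-0.012, 0.707, 0.012, 0.707]
wrist_force: [-0.4, -0.7, -1.1]
width: 10.8
```

send_rows(
  rows=[
    [[0.0005,0,0],0,1],
    [[0.0005,0,0],0,1],
    [[0.0005,0,0],0,1],
    [[0.0005,0,0],0,1],
    [[0,0,0],0,1],
  ],
)

```text
clock: 22.5
tcp_pos: [562.9, 45.5, 110.2]
tcp_rot: [-0.012, 0.707, 0.012, 0.707]
wrist_force: [-0.1, -0.3, -1.3]
width: 11.3
```

send_rows(
  rows=[
    [[0.0005,0,0],0,1],
    [[0.0005,0,0],0,1],
    [[0.0005,0,0],0,1],
    [[0.0005,0,0],0,1],
    [[0,0,0],0,1],
  ],
)

```text
clock: 23.0
tcp_pos: [563.0, 45.5, 108.3]
tcp_rot: [-0.012, 0.707, 0.012, 0.707]
wrist_force: [-0.8, 0.1, -1.3]
width: 10.7
```

send_rows(
  rows=[
    [[0.0005,0,0],0,1],
    [[0.0005,0,0],0,1],
    [[0.0005,0,0],0,1],
    [[0.0005,0,0],0,1],
    [[0,0,0],0,1],
  ],
)

```text
clock: 23.5
tcp_pos: [563.2, 45.5, 107.2]
tcp_rot: [-0.012, 0.707, 0.012, 0.707]
wrist_force: [-1.5, -0.1, 5.3]
width: 10.9
```

send_rows(
  rows=[
    [[0.0005,0,0],0,1],
    [[0.0005,0,0],0,1],
    [[0.0005,0,0],0,1],
    [[0.0005,0,0],0,1],
    [[0,0,0],0,1],
  ],
)

```text
clock: 24.0
tcp_pos: [563.3, 45.6, 105.6]
tcp_rot: [-0.012, 0.706, 0.012, 0.708]
wrist_force: [-2.1, 0.1, 7.6]
width: 11.1
```

send_rows(
  rows=[
    [[0.0005,0,-0.0005],0,1],
    [[0.001,0,0],0,1],
    [[0.001,0,0],0,1],
    [[0.001,0,0],0,1],
    [[0,0,0],0,1],
  ],
)

```text
clock: 24.5
tcp_pos: [562.9, 45.5, 101.3]
tcp_rot: [-0.012, 0.707, 0.012, 0.707]
wrist_force: [0.1, -0.3, 1.2]
width: 10.7
```

send_rows(
  rows=[
    [[0.001,0,0],0,1],
    [[0.001,0,0],0,1],
    [[0.001,0,0],0,1],
    [[0,0,0],0,1],
    [[0,0,0],0,1],
  ],
)

```text
clock: 25.0
tcp_pos: [562.4, 45.4, 96.7]
tcp_rot: [-0.012, 0.707, 0.012, 0.707]
wrist_force: [3.2, 0.2, -7.3]
width: 10.9
```

send_rows(
  rows=[
    [[0.001,0,0.0003],0,1],
    [[0.0005,0,0],0,1],
    [[0.0005,0,0],0,1],
    [[0,0,0],0,1],
    [[0,0,0],0,1],
  ],
)

```text
clock: 25.5
tcp_pos: [562.7, 45.5, 95.9]
tcp_rot: [-0.012, 0.707, 0.012, 0.707]
wrist_force: [0.9, 0.3, -2.1]
width: 10.9
```

Run:
```python
from h import *
np.set_printoptions(precision=3,suppress=True)
T0=tcpM();s=env.state()
print(T0,s["wrist_force"],s["moment"],s["width"])
f=grab("side","t_side"); im=f["pixels"][110:250,200:340,::-1]
cv2.imwrite("pics/t_z.png",cv2.resize(im,None,fx=4,fy=4,interpolation=cv2.INTER_CUBIC))
```

```text
[[ -0.     -0.033   0.999 562.718]
 [  0.      0.999   0.033  45.482]
 [ -1.      0.     -0.     95.86 ]
 [  0.      0.      0.      1.   ]] [ 0.889  0.279 -2.082] [-0.023 -0.363  0.001] 10.869586610831682
```

View pics/t_z.png

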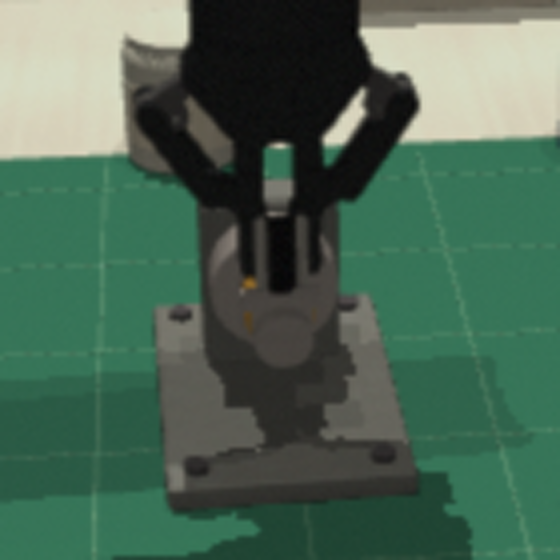

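send_rows(
  rows=[
    [[0.0005,0,0],0,1],
    [[0.0005,0,0],0,1],
    [[0,0,0],0,1],
    [[0,0,0],0,1],
    [[0,0,0],0,1],
  ],
)

```text
clock: 26.05
tcp_pos: [562.9, 45.5, 95.1]
tcp_rot: [-0.012, 0.707, 0.012, 0.707]
wrist_force: [-0.3, 0.1, 1.4]
width: 10.9
```

send_rows(
  rows=[
    [[0.0005,0,0],0,1],
    [[0.0005,0,0],0,1],
    [[0,0,0],0,1],
    [[0,0,0],0,1],
    [[0,0,0],0,1],
  ],
)

```text
clock: 26.55
tcp_pos: [562.9, 45.5, 94.0]
tcp_rot: [-0.012, 0.707, 0.012, 0.707]
wrist_force: [0.1, 0.0, 3.0]
width: 10.8
```

send_rows(
  rows=[
    [[0.0005,0,0],0,1],
    [[0.0005,0,0],0,1],
    [[0,0,0],0,1],
    [[0,0,0],0,1],
    [[0,0,0],0,1],
  ],
)

```text
clock: 27.05
tcp_pos: [563.0, 45.5, 93.9]
tcp_rot: [-0.012, 0.707, 0.012, 0.707]
wrist_force: [-2.4, 0.3, 8.1]
width: 10.7
```

send_rows(
  rows=[
    [[0.0005,0,0],0,1],
    [[0.0005,0,0],0,1],
    [[0,0,0],0,1],
    [[0,0,0],0,1],
    [[0,0,0],0,1],
  ],
)

```text
clock: 27.55
tcp_pos: [563.1, 45.5, 93.7]
tcp_rot: [-0.012, 0.706, 0.012, 0.708]
wrist_force: [-3.8, 0.2, 12.0]
width: 10.7
```

Bottomed out: z holds at 93.8 while the force rises to 12 N. Easing off the load, then releasing.

send_rows(
  rows=[
    [[-0.001,0,0],0,1],
    [[-0.001,0,0],0,1],
    [[0,0,0],0,1],
    [[0,0,0],0,1],
    [[0,0,0],0,1],
  ],
)

```text
clock: 28.05
tcp_pos: [563.0, 45.5, 94.0]
tcp_rot: [-0.012, 0.707, 0.012, 0.707]
wrist_force: [0.3, 0.1, 4.7]
width: 10.8
```

send_rows(
  rows=[
    [[0,0,0],0,0.5],
    [[0,0,0],0,0.3],
    [[0,0,0],0,0],
    [[0,0,0],0,0],
    [[0,0,0],0,0],
  ],
)

```text
clock: 28.55
tcp_pos: [562.6, 45.5, 93.5]
tcp_rot: [-0.012, 0.707, 0.012, 0.707]
wrist_force: [0.5, 0.4, 0.8]
width: 42.9
```

send_rows(
  rows=[
    [[-0.01,0,0],0,0],
    [[-0.02,0,0],0,0],
    [[-0.03,0,0],0,0],
    [[-0.03,0,0],0,0],
    [[-0.01,0,0],0,0],
  ],
)

```text
clock: 29.05
tcp_pos: [564.8, 45.6, 198.2]
tcp_rot: [-0.012, 0.705, 0.012, 0.709]
wrist_force: [0.5, -0.0, 0.5]
width: 42.7
```

send_rows(
  rows=[
    [[0,-0.02,0],0,0],
    [[0,-0.03,0],0,0],
    [[0,0,0],0,0],
    [[0,0,0],0,0],
    [[0,0,0],0,0],
  ],
)

```text
clock: 29.55
tcp_pos: [564.2, -4.1, 193.5]
tcp_rot: [-0.012, 0.707, 0.012, 0.707]
wrist_force: [-0.4, 0.9, 0.2]
width: 42.5
```

Run:
```python
from h import *
np.set_printoptions(precision=3,suppress=True)
T0=tcpM();s=env.state();f=grab("wrist","u_wrist")
print(T0[:3,3],s["wrist_force"],s["width"])
im=f["pixels"][60:300,180:380,::-1]
cv2.imwrite("pics/u_z.png",cv2.resize(im,None,fx=2.5,fy=2.5,interpolation=cv2.INTER_CUBIC))
a=grab("scene","u_scene");b=grab("side","u_side"); im=b["pixels"][110:380,180:340,::-1]
cv2.imwrite("pics/us_z.png",cv2.resize(im,None,fx=2.2,fy=2.2,interpolation=cv2.INTER_CUBIC))
im=a["pixels"][140:340,200:400,::-1]
cv2.imwrite("pics/ua_z.png",cv2.resize(im,None,fx=3,fy=3,interpolation=cv2.INTER_CUBIC))
for t in ["clip_knob","wide_knob","clip_mouth","axle_line"]:
    p,q=best(a,t),best(b,t); print(t,p,q,tri((a,p),(b,q)) if p and q else None)
```

```text
[564.225  -4.051 193.547] [-0.408  0.866  0.248] 42.51157396304697
clip_knob [317.6, 224.1] [263.2, 345.5] (array([ 474.863, -137.633,  -91.555]), [71.0, 71.0])
wide_knob [237.3, 170.2] [265.9, 293.0] (array([ 540.121, -243.72 ,   69.954]), [0.8, 0.8])
clip_mouth [320.3, 237.2] [268.1, 190.7] (array([558.916,  43.723,  73.687]), [0.4, 0.4])
axle_line None [274.4, 186.4] None
```

View pics/u_z.png

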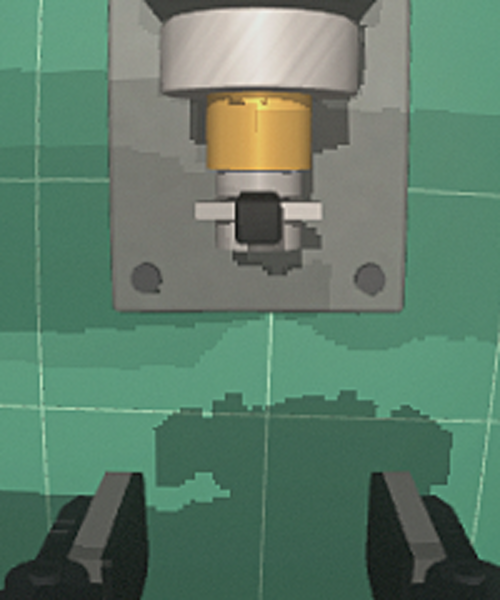

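View pics/us_z.png

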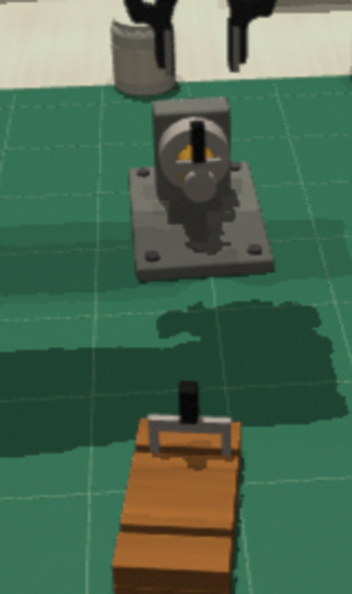

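View pics/ua_z.png

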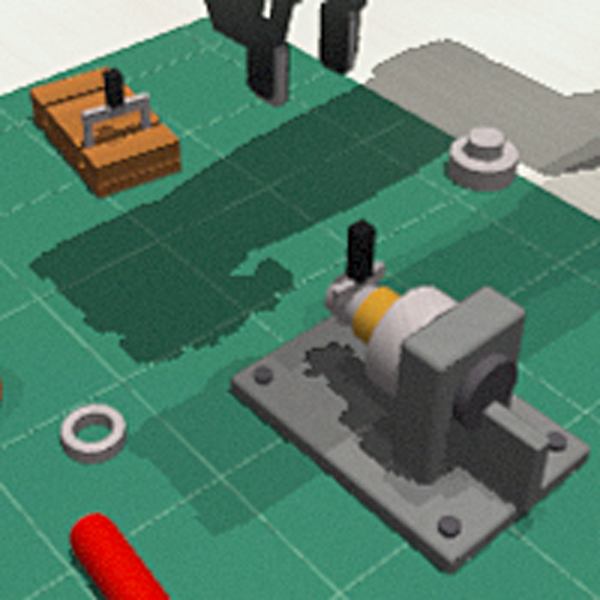

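Run:
```python
from h import *
np.set_printoptions(precision=1,suppress=True)
a=grab("scene");b=grab("side")
print("knob",tri((a,(320.3,223.3)),(b,(270,174.5))), env.state()["wrist_force"])
print(env.sign_off())
```

```text
knob (array([563. ,  45.3, 107.7]), [0.8, 0.8]) [ 0.3 -0.8 -0.1]
the job is handed in; nothing more can be done
None
```

The roller is home, the narrow clip is snapped into the groove and released, and I handed the job in at about 30 s of the 72 s allowed. No verdict was reported.

- **Roller:** I pushed it against the upright until the tool stopped at y = 71.0 mm while the force rose to 20 N. The picture shows it flush against the upright.
- **Clip:** I took the narrow clip by its knob and lowered it over the groove, about 12 mm outside the hub end. There was no resistance at full-axle height, a peak reading of 7.6 N on the way in, and then it snapped. I pressed to 12 N to confirm it had bottomed, then let go.
- **Final checks:** The knob triangulates to (563.0, 45.3, 107.7) mm, against an expected 108 mm height. The clip stands square in the groove. The wide clip is still in its slot at about (540, -244) mm, and the gripper is clear of everything.
- **Checks that disagreed:**
  - The network's `clip_knob` point in the last side view was wrong: it marked the empty slot. I picked the knob by eye instead.
  - The fixed cameras put the stand 3 to 4 mm too low, and the wrist camera looked about 1.5 mm off sideways. I corrected for these by lining things up against the fingers and by feel.

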